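# Pin the column clamp shut and hold it

### The job

Swing the open lid of the column clamp down, then take the long pin from the stand and push it down through the lid's hole into the hole of the lower half until its flange presses the lid fully shut. The hinge is sprung, so finish while still holding the pin's grip and pressing it down, with the two halves shut tight. Leave the short pin and everything else on the bench where it is.

Things in the scene. Friction and masses are not known exactly. Their poses are not given: they have to be found in the camera images.
- clamp: Column clamp: aluminium clamshell block fixed to the bench, 150 mm long (x), 90 mm wide (y), lower half 45 mm tall, its lid hinged at the +x end, the pin hole near the -x end. A steel column lies in a trough across it, its ends sticking out 30 mm at both sides, below the lid. Origin under the block's centre, z up. Place and yaw vary.
- hinge_axis (a point): Middle of the hinge axis, 45.5 mm above the bench, 75 mm from the block's middle. Axes: z up; x level, pointing out of the block past the hinge (the holes are on the -x side); y along the hinge axis. Two ears and the hinge barrel stand 21 mm out beyond it, up to 52 mm above the bench.
- base_hole (a point): Mouth of the vertical through hole in the lower half's top face, 12 mm in diameter, its rim flared by 2 mm, 45 mm deep; 45 mm above the bench and 120 mm from the hinge axis towards -x of hinge_axis. Same axes as hinge_axis.
- lid_hole (a point): Centre of the 14 mm hole in the outer face (the top when closed) of the lid: a flat aluminium plate 140 mm long from the hinge axis, 90 mm wide, 10 mm thick, 0.22 kg. The hole is 120 mm from the hinge axis. z is the lid's outward normal, up when closed. With the lid shut it lies 10.5 mm straight above base_hole.
- lid (a joint): Swing of the lid about the hinge axis, rad: 1.5 = about upright above the hinge, 1.75 = its stop, 0 = swung down as far as it goes unpressed. Stiff (about 0.26 N m of friction): it stays where it is left. At 0 the lid is still ajar by the barrel joint's angle. The lid's angle to the lower half is lid + barrel.
- barrel (a joint): Sprung last part of the hinge, rad: 0.07 when free (the lid at 0 is then ajar 8 mm at the hole; the holes are near enough in line for the pin), 0 = the halves shut tight. About 4 N down at the hole shuts it, against a hard stop; it springs ajar again when the push ends.
- long_pin_grip (a point): Centre of the grip of the long pin. Loose, steel, 0.07 kg, upright: shank 10 mm thick, 45 mm long, tapered tip; above it a flange 26 mm wide, 5 mm thick; above it a round grip 16 mm thick, 48 mm tall. This point is 25 mm above the flange's top, 30 mm above its underside, 75 mm above the tip; z up the pin. Stands loosely in either hole of the stand, 20 mm sunk in.
- long_pin_tip (a point): Centre of the tip (lower end) of the long pin's shank; 4 mm above the bench in the stand.
- short_pin_grip (a point): The same point of the short pin, not to be used: same grip and flange, but a shank of only 25 mm, so it stands 20 mm lower, in the stand's other hole. This point is 55 mm above its tip.
- pin_stand: Grey plastic pin stand fixed to the bench, 56 mm (x) by 120 mm (y) by 24 mm tall, two holes 20 mm deep in its top at y = +30 and -30 mm. Origin under its centre, z up. Place and yaw vary.
- long_pin: The long pin itself; origin at the centre of its tip, z along its axis, up.
- vial_a: Bystander: small amber vial with a cap, 22 mm wide, 45 mm tall; origin under its centre.
- vial_b: Bystander: a second such amber vial, 22 mm wide, 45 mm tall; origin under its centre.
- wrench: Bystander: steel wrench lying flat, 140 mm long; origin under its middle.
- ferrule: Bystander: steel ferrule ring lying flat, 24 mm wide, 12 mm tall; origin under its centre.
- cartridge: Bystander: steel cartridge rod lying down, 24 mm thick, 80 mm long; origin under its middle.
- beaker: Bystander: open glass beaker, 64 mm wide, 80 mm tall; origin under its centre.
Not all that is in view belongs to the job. There is more than one size of the clamp; the job needs the middle-sized. Leave any blue look-alike of the long_pin alone.

How it is judged:
By the outcome, as a careful person would: the job done as asked, in the order asked, and still so for the second after the job is handed in, while the arm keeps its last pose, push and grip.
It also fails if it takes over 54 s, if anything falls off the work surface, if the arm or the gripper's body presses on something with over 40 N, if the wrist force passes 120 N, or if a joint passes its speed limit or range.

### The arm

A 6-joint arm with a two-finger parallel gripper is mounted at the origin on the work surface. World frame = base frame: x ahead of the robot, y to its left, z up, the work surface at z = 0. Lengths are in m, angles in degrees, forces in N, time in s.
With the tool pointing down it reaches from about 0.25 to 0.725 m from the base axis. Payload 9.7 kg.
Tool frame: the origin (TCP) lies at the very end of the fingers, on their centre line; the grasp point (between the pads) lies arm.hold_point_z behind it (arm.hold_point_z is the distance from the TCP to the grasp point, in m); z points along the fingers, y is the direction in which the jaws open and shut (so a half turn about z gives the same grasp; the last joint's range is limited). The gripper opens to 85 mm and grips with 20 to 120 N. Pads are 22 mm wide; open, the fingers measure 114 mm over their backs; the gripper's body (76 mm by 85 mm) begins 54 mm behind the grasp point. The pads swing forward as they close: fully open they stand 13 mm farther back than shut.
Start: joints at [71.677, 4.979, 10.078, 95.1, 0, 90], TCP at [0.173, 0.522, 0.231] pointing down, gripper open.
Joint ranges: [-179.16, 179.16], [-48.56, 103.87], [-65.8, 70.77], [-126.05, 130.52], [-82.76, 87.17], [-180, 180]. Speed limits (degrees/s): [127.2, 127.2, 147.25, 180, 180, 180].

### API

Orientations are given as a 3x3 rotation matrix whose columns are the frame's x, y, z axes.
In Python, from cell import sensors, eyes, arm gives the robot as it stands.
- The arm moves only by the tool move_arm, never from a script. Its argument "moves" is a list of rows, each a list of 7 numbers: the finger opening in mm, from 0 to 85.4, then the shift along the tool's x, y, z in mm, then the turn, a rotation vector about the tool's x, y, z in rad. In form: [[jaw, tx, ty, tz, wx, wy, wz], ...]. A call has exactly 8 rows; each row shifts and turns the commanded pose from where the row before left it, along the tool's axes as they then stand; what a row does not reach is not made up. A row lasts 1/8 s, in which the tool goes at most 62.5 mm and 10.7 degrees, less where a joint would pass 70% of its speed; a pose out of reach is approached as far as the arm can. A call is refused whole if a number of a shift passes 62.5 or a number of a turn 0.188, either way. A call with a gripper value outside its range is refused whole. The fingers move at their own pace and stop on an object; the grip force is fixed at half the most. Time passes only in rows, so rows that do not move let the fingers close, or fill a call up. It gives the time, the measured TCP pose, the force and the opening at its end, in the units of the state.
- sensors.get_obs(): the state, without advancing time (a new reading comes with each control period).
- eyes.read_camera(name): name is "scene" or "top" or "wrist"; returns (picture, depth): 400x640x3 uint8, red, green, blue; 400x640 float32, m along the optical axis (not along the pixel's ray), 0 where there is no reading.
- eyes.camera_params(name): a dict with "K" (3x3 intrinsics, pixels), "D" ([k1, k2, p1, p2, k3] as OpenCV has them; the pictures are not rectified), "eye" and "attitude" of the camera in the world. Camera axes: x right, y up, looking along -z (the intrinsics and any distortion apply to the point x, -y, -z); pixel columns grow to the right and rows downward; lengths in m; the calibration is good to about 2 mm. A picture is of the moment at which its call begins: read the wrist's pose just before it. camera_params takes no time and is no camera call; for the wrist camera it gives the pose at the moment of the call.
- arm.sign_off(): hands the job in, once; it reports no verdict.
The state is a dict: "time_s": time; "q": joint angles; "qvel": joint speeds; "tau": joint torques, N m; "eef_pos": TCP position; "orientation": TCP orientation; "ft_force": force on the tool from outside, world axes, zero at the start; "wrist_torque": the same for the moment, N m; "gripper_width": opening from 0.0 (shut) to 1.0 (fully open).
Only numpy, scipy, OpenCV 4.12 (cv2) and the standard library are available. Lean on these libraries where they do the work, as an engineer would, in place of code of your own. Each camera call takes 0.05 s, during which the arm holds its last target. There are 200 camera calls.

## Working session

There is one attempt and no reset: what is moved stays moved. The work goes in short steps, Python scripts to look and compute and a tool call to move; the robot and the scene stay as the last step left them, time stands still between calls to the robot, and variables do not carry over. Pictures are saved under pics/ and viewed, about 8 in all and at most 12, crops included, and the job is handed in when it is done.

Besides the shell and the picture viewer there is one more tool, called after ">>>" in YAML: its name, and indented under it one key for each argument. move_arm: Moves the arm, as the interface text tells. Its arguments: {"type":"object","properties":{"moves":{"type":"array"}},"required":["moves"]}

```bash
mkdir -p pics; ls; python3 - <<'E'
from cell import sensors, eyes, arm
import cv2,numpy as np
print(sensors.get_obs(), arm.hold_point_z)
for n in ("scene","top"):
    p,d=eyes.read_camera(n); cv2.imwrite(f"pics/{n}0.png",p[:,:,::-1]); np.savez(f"{n}0.npz",p=p,d=d); print(eyes.camera_params(n))
E
```

```text
pics
{'time_s': 0.0, 'q': array([7.16756868e+01, 5.01017580e+00, 1.00330877e+01, 9.51002902e+01,
       1.06517970e-03, 8.99984554e+01]), 'qvel': array([-0.01142839,  0.05332991,  0.00178976, -0.03968056, -0.04870277,
        0.03553795]), 'tau': array([ 5.79599655e-04, -5.20388496e+01,  4.64799964e+01,  1.64557330e-02,
       -3.24959183e-05,  1.12498401e-05]), 'eef_pos': array([0.17283557, 0.5218804 , 0.23057971]), 'orientation': array([[-9.49300618e-01,  3.14369434e-01, -4.42240452e-04],
       [ 3.14369745e-01,  9.49299760e-01, -1.27617837e-03],
       [ 1.86272827e-05, -1.35050393e-03, -9.99999088e-01]]), 'ft_force': array([-1.1955809 , -0.55438621,  0.83775865]), 'wrist_torque': array([-0.04004326, -0.02291382, -0.0393287 ]), 'gripper_width': 1.0002892381872512} 0.0187
{'K': array([[384.49006238,   0.        , 318.90977036],
       [  0.        , 384.49006238, 200.04808017],
       [  0.        ,   0.        ,   1.        ]]), 'D': array([-0.00626607,  0.        ,  0.        ,  0.        ,  0.        ]), 'eye': array([ 1.13293202, -0.23170677,  0.68758937]), 'attitude': array([[ 0.2857751 , -0.66302968,  0.69189901],
       [ 0.95829483,  0.19628924, -0.20770546],
       [ 0.00190255,  0.72240029,  0.69147249]])}
{'K': array([[389.16106932,   0.        , 322.52410958],
       [  0.        , 389.16106932, 198.08922768],
       [  0.        ,   0.        ,   1.        ]]), 'D': array([-0.03780014,  0.        ,  0.        ,  0.        ,  0.        ]), 'eye': array([ 0.37713507, -0.06381669,  0.92661567]), 'attitude': array([[ 0.01485615,  0.98568411, -0.16794679],
       [-0.99984259,  0.013015  , -0.01205817],
       [-0.00969972,  0.16809949,  0.98572231]])}
```

View pics/top0.png

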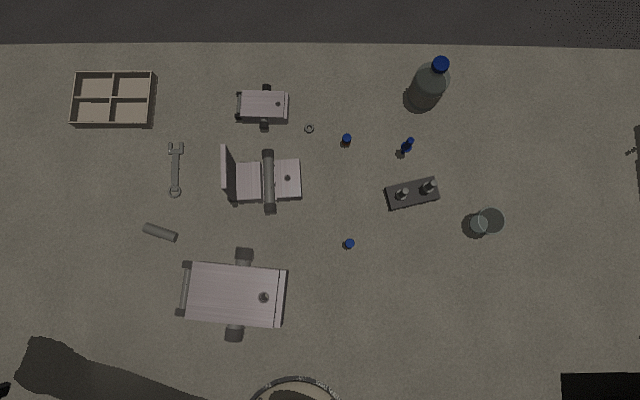

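View pics/scene0.png

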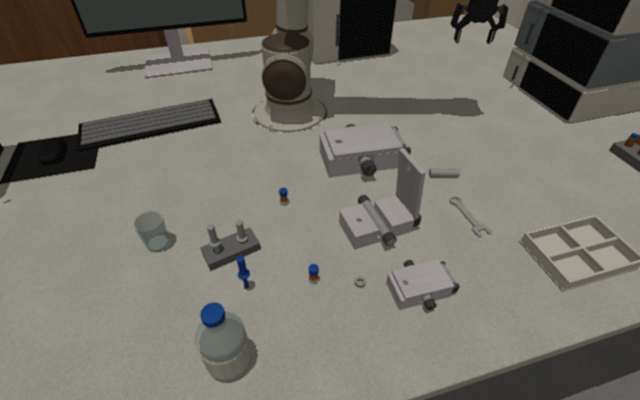

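The top view shows the middle clamp at (260,180) with its hinge on the left, lid at (227,168) and base hole at (287,178). The stand is at (412,193) with pins at (402,194) and (430,185). The blue look-alike is at (407,145).

```bash
cat > h.py <<'E'
import numpy as np, cv2
from cell import sensors, eyes, arm
def cloud(p,d,c):
    h,w=d.shape; u,v=np.meshgrid(np.arange(w),np.arange(h))
    n=cv2.undistortPoints(np.stack([u,v],-1).reshape(-1,1,2).astype(float),c["K"],np.array(c["D"])).reshape(h,w,2)
    X=np.stack([n[...,0]*d,-n[...,1]*d,-d],-1)
    return X@np.array(c["attitude"]).T+c["eye"]
def proj(P,c):
    q=(np.atleast_2d(P)-c["eye"])@np.array(c["attitude"]); q=q*[1,-1,-1]
    return cv2.projectPoints(q,np.zeros(3),np.zeros(3),c["K"],np.array(c["D"]))[0].reshape(-1,2)
def onplane(u,v,z,c):
    n=cv2.undistortPoints(np.array([[[u,v]]],float),c["K"],np.array(c["D"])).ravel()
    r=np.array(c["attitude"])@[n[0],-n[1],-1]; e=np.array(c["eye"]); return e+r*(z-e[2])/r[2]
E
python3 - <<'E'
from h import *
D=np.load("top0.npz");c=eyes.camera_params("top");W=cloud(D["p"],D["d"],c)
def box(u0,u1,v0,v1): return W[v0:v1,u0:u1].reshape(-1,3)
print("bench z",np.median(box(330,380,260,300)[:,2]))
b=box(215,310,145,215)
t=b[(abs(b[:,2]-.045)<.005)]; r=cv2.minAreaRect((t[:,:2]*1000).astype(np.float32)); print("base top",np.median(t[:,2]),r,cv2.boxPoints(r))
l=b[b[:,2]>.1]; r=cv2.minAreaRect((l[:,:2]*1000).astype(np.float32)); print("lid",r,l[:,2].max(),len(l)); 
for z in (.09,.12,.15): 
    s=b[abs(b[:,2]-z)<.015]; print(z,len(s),s.mean(0) if len(s) else 0)
print("hole",onplane(287.5,178,.045,c))
s=box(380,445,170,215); t=s[abs(s[:,2]-.024)<.005]; r=cv2.minAreaRect((t[:,:2]*1000).astype(np.float32)); print("stand",np.median(t[:,2]),r,cv2.boxPoints(r))
h=s[s[:,2]>.034]; 
from scipy.cluster.vq import kmeans2
ce,lab=kmeans2(h[:,:2],2,seed=1,minit='++')
for k in (0,1): g=h[lab==k]; print("pin",g.mean(0),g[:,2].max(),len(g), g[g[:,2]>g[:,2].max()-.01].mean(0))
D=np.load("scene0.npz");c2=eyes.camera_params("scene");W=cloud(D["p"],D["d"],c2)
for n,(u0,u1,v0,v1) in dict(A=(203,222,215,265),B=(232,248,210,250)).items():
    g=box(u0,u1,v0,v1); g=g[(g[:,2]>.034)&(g[:,2]<.2)]; print(n,g.mean(0),g[:,2].max(),len(g))
g=box(335,425,145,245); l=g[(g[:,2]>.07)&(g[:,2]<.25)]
r=cv2.minAreaRect((l[:,:2]*1000).astype(np.float32)); print("lid scene",r,l[:,2].max(),len(l))
for z in (.08,.1,.12,.14,.16,.18): 
    s=l[abs(l[:,2]-z)<.01]; print(z,len(s),s.mean(0) if len(s) else 0)
t=g[abs(g[:,2]-.045)<.004]; r=cv2.minAreaRect((t[:,:2]*1000).astype(np.float32)); print("base scene",cv2.boxPoints(r))
a=cv2.resize(D["p"][190:300,180:440,::-1],None,fx=3,fy=3,interpolation=3);
a2=cv2.resize(np.load("top0.npz")["p"][135:215,210:450,::-1],(780,260),interpolation=3)
cv2.imwrite("pics/crop1.png",np.vstack([a,a2])[:600])
E
```

```text
bench z 0.0011720590494071481
base top 0.04541507590682564 ((569.83740234375, 75.80984497070312), (165.38894653320312, 146.0807342529297), 79.32665252685547) [[482.7449     8.073837]
 [626.2983   -18.981705]
 [656.92993  143.54585 ]
 [513.3765   170.6014  ]]
lid ((473.00048828125, 65.0924301147461), (314.5025939941406, 65.71946716308594), 41.5601806640625) 0.9266156700568974 563
0.09 85 [0.55743464 0.14657191 0.08960532]
0.12 99 [0.56149554 0.1441325  0.11946331]
0.15 112 [0.55955447 0.14134943 0.15012923]
hole [0.57357946 0.02898251 0.045     ]
stand 0.02464855409772898 ((547.1436767578125, -265.20587158203125), (56.41176986694336, 121.6036376953125), 14.19529914855957) [[ 504.88876 -213.17747]
 [ 534.70935 -331.068  ]
 [ 589.39856 -317.23425]
 [ 559.578   -199.34375]]
pin [ 0.54578243 -0.26633208  0.06969941] 0.10519092003965791 236 [ 0.55390388 -0.29337011  0.10168782]
pin [ 0.37713507 -0.06381669  0.92661567] 0.9266156700568974 19 [ 0.37713507 -0.06381669  0.92661567]
A [ 0.56263453 -0.29346268  0.07276767] 0.10297337449678112 215
B [ 0.54786197 -0.2359222   0.06187588] 0.08285500468919627 141
lid scene ((469.6570739746094, 106.94161224365234), (182.41664123535156, 257.818603515625), 73.5065689086914) 0.18743925911994175 1674
0.08 667 [0.41106176 0.12650009 0.07553513]
0.1 169 [0.5766069  0.14611955 0.09991602]
0.12 178 [0.57485513 0.14422725 0.11992914]
0.14 189 [0.57672228 0.14253334 0.14003066]
0.16 193 [0.57562219 0.1408637  0.15982471]
0.18 278 [0.57330035 0.14069666 0.18050332]
base scene [[329.48502   53.177444]
 [621.8114   -26.347763]
 [676.04785  173.01991 ]
 [383.7215   252.54512 ]]
```

```bash
python3 - <<'E'
from h import *
for n in ("top","scene"):
    D=np.load(n+"0.npz");c=eyes.camera_params(n);W=cloud(D["p"],D["d"],c).reshape(-1,3)
    R=(abs(W[:,0]-.568)<.06)&(W[:,1]>-.02)&(W[:,1]<.17)
    t=W[R&(abs(W[:,2]-.0455)<.004)]
    # keep connected: erode by grid
    g=np.zeros((250,250),np.uint8); ij=((t[:,:2]-[.45,-.05])*1000).astype(int); g[ij[:,0],ij[:,1]]=1
    g=cv2.morphologyEx(g,cv2.MORPH_CLOSE,np.ones((5,5))); g=cv2.morphologyEx(g,cv2.MORPH_OPEN,np.ones((9,9)))
    q=np.argwhere(g); r=cv2.minAreaRect(q.astype(np.float32)); print(n,r[1:],(cv2.boxPoints(r)+[450,-50]).round(1).tolist())
    l=W[R&(W[:,2]>.075)&(W[:,2]<.177)]
    if n=="scene":
        m=l.mean(0);nv=np.linalg.svd(l-m)[2][2]; print("lid plane",m,nv, np.abs((l-m)@nv).std(), np.degrees(np.arctan2(nv[1],nv[0])))
    l=W[R&(W[:,2]>.1)&(W[:,2]<.25)]; r=cv2.minAreaRect((l[:,:2]*1000).astype(np.float32)); print("lid",r[1:],cv2.boxPoints(r).round(1).tolist(),l[:,2].max())
    s=W[(abs(W[:,0]-.547)<.05)&(abs(W[:,1]+.265)<.08)&(W[:,2]>.06)&(W[:,2]<.12)]
    for y in(-.294,-.236): k=s[abs(s[:,1]-y)<.02]; print("pin",k.mean(0),k.min(0),k.max(0))
c=eyes.camera_params("top");p=np.load("top0.npz")["p"]
print(cv2.cvtColor(p,6)[172:185,278:298])
E
```

```text
top ((90.59556579589844, 150.9510498046875), 4.289153099060059) [[518.6, 146.6], [529.9, -3.9], [620.2, 2.8], [608.9, 153.4]]
lid ((91.33727264404297, 15.450929641723633), 0.8915833830833435) [[518.9000244140625, 149.6999969482422], [519.0999755859375, 134.3000030517578], [610.4000244140625, 135.6999969482422], [610.2000122070312, 151.10000610351562]] 0.19047656579035366
pin [ 0.55259581 -0.29165     0.09099497] [ 0.54659772 -0.30146873  0.06115945] [ 0.56068628 -0.28605368  0.10519092]
pin [ 0.53872003 -0.23419829  0.07849283] [ 0.53198375 -0.24258174  0.06110641] [ 0.54612366 -0.22776093  0.08570541]
scene ((90.4928207397461, 150.9937286376953), 4.236394882202148) [[524.0, 147.0], [535.1, -3.6], [625.4, 3.1], [614.2, 153.7]]
lid plane [0.57595527 0.14358501 0.12804155] [ 0.11053444 -0.99005768 -0.0869938 ] 0.0014311237184633484 -83.6296247255965
lid ((92.51275634765625, 16.963308334350586), 9.16359806060791) [[522.0999755859375, 142.89999389648438], [524.7999877929688, 126.19999694824219], [616.2000122070312, 140.89999389648438], [613.5, 157.6999969482422]] 0.18743925911994175
pin 
[... 637 characters left out ...]
 127 132
  129 130]
 [120 125 119 127 124 132  95  51  49  50  46  47 104 134 130 132 132 128
  131 123]
 [121 123 115 123 130 137  88  48  45  52  51  38  88 138 131 133 126 130
  127 126]
 [119 127 120 123 128 136  97  58  48  48  40  55 110 138 130 130 130 135
  130 134]
 [123 123 120 122 131 130 117  99  69  67  72 100 136 133 132 130 133 131
  131 133]
 [123 125 122 123 130 134 130 127 112 110 118 135 131 136 131 133 129 130
  132 131]
 [121 126 121 123 131 129 127 128 127 131 135 128 132 131 133 135 133 130
  131 132]
 [120 127 123 123 128 131 128 127 126 126 129 131 129 138 130 132 133 132
  134 129]
 [120 127 122 118 130 127 131 128 125 125 130 133 132 134 132 133 133 129
  131 132]]
```

```bash
cat >> h.py <<'E'
def togo(P):
    o=sensors.get_obs(); return (np.array(o["orientation"]).T@(np.array(P)-o["eef_pos"])*1000).round(1)
E
python3 - <<'E'
from h import *
c=eyes.camera_params("wrist");o=sensors.get_obs();R=o["orientation"]
print(c["K"],c["D"],R.T@(c["eye"]-o["eef_pos"]),R.T@c["attitude"])
print("delta in clamp frame tool axes", np.array([[-.997,-.075,0],[-.075,.997,0],[0,0,-1]])@(np.array([.575,.03,.30])-o["eef_pos"]))
E
```

```text
[[333.69144553   0.         319.32433518]
 [  0.         333.69144553 198.86006329]
 [  0.           0.           1.        ]] [-0.04930687  0.          0.          0.          0.        ] [ 0.0691352   0.00070236 -0.14280531] [[ 1.68656356e-04  9.61452573e-01  2.74970764e-01]
 [ 9.99999960e-01 -2.24058750e-04  1.70074492e-04]
 [ 2.25128164e-04  2.74970725e-01 -9.61452573e-01]]
delta in clamp frame tool axes [-0.36405843 -0.52061134 -0.06933349]
```

>>> move_arm:
  moves:
    - [0,0,0,-30,0,0,-0.131]
    - [0,0,0,-30,0,0,-0.131]
    - [0,0,0,-10,0,0,-0.132]
    - [0,-50,-30,0,0,0,0]
    - [0,-50,-40,0,0,0,0]
    - [0,-50,-40,0,0,0,0]
    - [0,-50,-40,0,0,0,0]
    - [0,-50,-40,0,0,0,0]

```text
time_s: 1.1
eef_pos: [0.4327, 0.3532, 0.301]
orientation: [[-0.997, -0.074, -0.0], [-0.074, 0.997, -0.0], [0.0, -0.0, -1.0]]
ft_force: [-0.6, 0.9, -0.2]
gripper_width: -0.001
```

>>> move_arm:
  moves:
    - [0,-15,-40,0,0,0,0]
    - [0,-15,-50,0,0,0,0]
    - [0,-15,-50,0,0,0,0]
    - [0,-15,-50,0,0,0,0]
    - [0,-15,-50,0,0,0,0]
    - [0,-15,-40,0,0,0,0]
    - [0,-10,-10,0,0,0,0]
    - [0,0,0,0,0,0,0]

```text
time_s: 2.1
eef_pos: [0.5528, 0.0727, 0.3006]
orientation: [[-0.997, -0.073, -0.001], [-0.073, 0.997, 0.0], [0.001, 0.0, -1.0]]
ft_force: [-0.1, 0.2, -0.1]
gripper_width: 0.0
```

```bash
python3 - <<'E'
from h import *
o=sensors.get_obs();c=eyes.camera_params("wrist");p,d=eyes.read_camera("wrist");cv2.imwrite("pics/w1.png",p[:,:,::-1])
np.savez("w1.npz",p=p,d=d,c=c,allow_pickle=True)
print(o["eef_pos"]);W=cloud(p,d,c)
print("pred hole px",proj([.575,.030,.045],c))
b=W.reshape(-1,3);t=b[(abs(b[:,2]-.045)<.004)&(abs(b[:,0]-.57)<.07)&(b[:,1]>-.02)&(b[:,1]<.17)]
g=np.zeros((250,250),np.uint8); ij=((t[:,:2]-[.45,-.05])*1000).astype(int); g[ij[:,0],ij[:,1]]=1
g=cv2.morphologyEx(g,cv2.MORPH_CLOSE,np.ones((5,5))); g=cv2.morphologyEx(g,cv2.MORPH_OPEN,np.ones((9,9)))
r=cv2.minAreaRect(np.argwhere(g).astype(np.float32));print(r[1:],(cv2.boxPoints(r)+[450,-50]).round(1).tolist(), np.median(t[:,2]))
E
```

```text
[0.55280882 0.07272991 0.30062496]
pred hole px [[282.76608435 178.63171999]]
((140.26473999023438, 150.88580322265625), 4.332313537597656) [[493.9, 144.5], [505.3, -5.9], [645.2, 4.7], [633.8, 155.1]] 0.04493091744036526
```

View pics/w1.png

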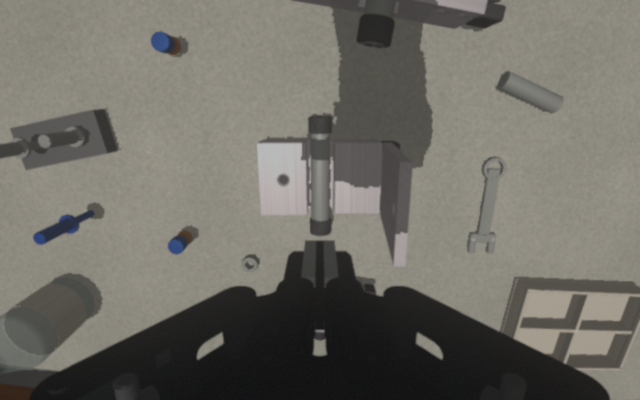

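The wrist view shows the middle clamp: base hole at (283,180), column at x≈320, upright lid at (400,200), and the stand with its pins at the left around (45,140).

```bash
python3 - <<'E'
from h import *
D=np.load("w1.npz",allow_pickle=True);p=D["p"];c=D["c"].item()
def hole(p,u,v,c,z,r=9,th=85):
    g=cv2.cvtColor(p,cv2.COLOR_RGB2GRAY)[v-r:v+r+1,u-r:u+r+1]; y,x=np.nonzero(g<th); print(len(x),x.mean()+u-r,y.mean()+v-r); return onplane(x.mean()+u-r,y.mean()+v-r,z,c)
print("wrist hole",hole(p,283,180,c,.045))
T=np.load("top0.npz")["p"]; print("top hole",hole(T,287,178,eyes.camera_params("top"),.045,6))
W=cloud(p,D["d"],c).reshape(-1,3)
t=W[(abs(W[:,2]-.045)<.0025)&(abs(W[:,0]-.57)<.07)&(W[:,1]>-.02)&(W[:,1]<.17)]
ux=np.array([-.0748,.9972]);uy=np.array([-.9972,-.0748]);q=(t[:,:2]-[.572,.075])
a=q@ux;b=q@uy; k=(a<-.03); print("uy range on hole side",np.percentile(b[k],[1,99]),"ux",np.percentile(a,[.5,99.5]))
l=W[(W[:,2]>.08)&(W[:,2]<.25)&(abs(W[:,0]-.57)<.06)&(W[:,1]>.1)&(W[:,1]<.18)];q=l[:,:2]-[.572,.075];print("lid top",l[:,2].max(),"uy",np.percentile(q@uy,[1,99]),"ux",np.percentile(q@ux,[1,99]))
s=W[(abs(W[:,0]-.55)<.05)&(abs(W[:,1]+.265)<.1)]
t=s[abs(s[:,2]-.024)<.004];print("stand",cv2.minAreaRect((t[:,:2]*1000).astype(np.float32)))
k=s[(s[:,2]>.06)&(s[:,2]<.12)]; print(len(k)); 
print("togo behind lid",togo([.562,.205,.30]))
E
```

```text
38 283.10526315789474 179.21052631578948
wrist hole [0.5756928  0.03044565 0.045     ]
25 287.04 177.6
top hole [0.57451682 0.03008116 0.045     ]
uy range on hole side [-0.04494706  0.04375179] ux [-0.07419924  0.07533072]
lid top 0.18755028707541177 uy [-0.04408814  0.04438816] ux [0.06285004 0.07565024]
stand ((549.806640625, -264.03668212890625), (57.0883674621582, 122.2028579711914), 14.550168991088867)
601
togo behind lid [-19.3 130.5   0.9]
```

>>> move_arm:
  moves:
    - [0,-5,25,0,0,0,0]
    - [0,-5,40,0,0,0,0]
    - [0,-5,40,0,0,0,0]
    - [0,-4,25,0,0,0,0]
    - [0,0,0,35,0,0,0]
    - [0,0,0,45,0,0,0]
    - [0,0,0,45,0,0,0]
    - [0,0,0,15,0,0,0]

```text
time_s: 3.15
eef_pos: [0.5598, 0.2049, 0.1587]
orientation: [[-0.997, -0.076, -0.004], [-0.076, 0.997, -0.001], [0.004, -0.001, -1.0]]
ft_force: [-0.5, -0.4, 0.3]
gripper_width: -0.0
```

```bash
python3 - <<'E'
from h import *
o=sensors.get_obs();ux=np.array([-.0748,.9972]);uy=np.array([-.9972,-.0748]);q=o["eef_pos"][:2]-[.5664,.1498]
print(o["time_s"],"rel hinge ux,uy,z",q@ux,q@uy,o["eef_pos"][2],o["ft_force"],o["gripper_width"])
E
```

```text
3.15 rel hinge ux,uy,z 0.05538905683645388 0.002428718685788038 0.15870504424925622 [-0.49833217 -0.35840465  0.28745602] -0.0004995333471632195
```

>>> move_arm:
  moves:
    - [0,0,-30,14,0,0,0]
    - [0,0,-25,3,0,0,0]
    - [0,0,-27,6,0,0,0]
    - [0,0,-22,13,0,0,0]
    - [0,0,-18,19,0,0,0]
    - [0,0,-6,11,0,0,0]
    - [0,0,-6,11,0,0,0]
    - [0,0,0,0,0,0,0]

```text
time_s: 4.15
eef_pos: [0.5714, 0.0705, 0.0838]
orientation: [[-0.997, -0.074, -0.001], [-0.074, 0.997, 0.0], [0.001, 0.0, -1.0]]
ft_force: [-0.4, -0.4, 0.9]
gripper_width: -0.004
```

```bash
python3 - <<'E'
from h import *
o=sensors.get_obs();ux=np.array([-.0748,.9972]);uy=np.array([-.9972,-.0748]);q=o["eef_pos"][:2]-[.5664,.1498]
print(o["time_s"],"rel hinge ux,uy,z",q@ux,q@uy,o["eef_pos"][2],o["ft_force"],o["gripper_width"])
E
```

```text
4.15 rel hinge ux,uy,z -0.07941438366964675 0.0009556085844091154 0.08377411431097447 [-0.43621579 -0.39021481  0.88779591] -0.0036450481184381817
```

>>> move_arm:
  moves:
    - [0,0,-2,7,0,0,0]
    - [0,0,-2,7,0,0,0]
    - [0,0,-1,5,0,0,0]
    - [0,0,0,3,0,0,0]
    - [0,0,0,2,0,0,0]
    - [0,0,0,2,0,0,0]
    - [0,0,0,1,0,0,0]
    - [0,0,0,0,0,0,0]

```text
time_s: 5.15
eef_pos: [0.5722, 0.0649, 0.0577]
orientation: [[-0.997, -0.074, 0.001], [-0.074, 0.997, -0.001], [-0.0, -0.001, -1.0]]
ft_force: [-1.2, -3.3, 5.5]
gripper_width: -0.003
```

>>> move_arm:
  moves:
    - [0,0,0,1,0,0,0]
    - [0,0,0,1,0,0,0]
    - [0,0,0,0,0,0,0]
    - [0,0,0,-40,0,0,0]
    - [0,0,0,-60,0,0,0]
    - [0,0,-10,-60,0,0,0]
    - [0,0,-50,-40,0,0,0]
    - [0,0,-50,0,0,0,0]

```text
time_s: 6.15
eef_pos: [0.5812, -0.0437, 0.258]
orientation: [[-0.997, -0.076, 0.006], [-0.076, 0.997, 0.0], [-0.006, -0.0, -1.0]]
ft_force: [0.2, 0.8, -1.3]
gripper_width: 0.001
```

>>> move_arm:
  moves:
    - [30,0,-50,0,0,0,0]
    - [30,0,-35,0,0,0,0]
    - [30,0,-10,0,0,0,0]
    - [30,0,0,0,0,0,0]
    - [30,0,0,0,0,0,0]
    - [30,0,0,0,0,0,0]
    - [30,0,0,0,0,0,0]
    - [30,0,0,0,0,0,0]

```text
time_s: 7.15
eef_pos: [0.5872, -0.1376, 0.2544]
orientation: [[-0.997, -0.075, 0.0], [-0.075, 0.997, -0.0], [-0.0, -0.0, -1.0]]
ft_force: [-0.1, -0.3, 0.5]
gripper_width: 0.35
```

```bash
python3 - <<'E'
from h import *
o=sensors.get_obs();c=eyes.camera_params("wrist");p,d=eyes.read_camera("wrist");cv2.imwrite("pics/w2.png",p[:,:,::-1])
np.savez("w2.npz",p=p,d=d,c=c)
print(o["eef_pos"],o["gripper_width"],o["ft_force"]);W=cloud(p,d,c)
print("pred lid hole px",proj([.5755,.030,.064],c),"pin top",proj([.556,-.293,.102],c))
b=W.reshape(-1,3);q=b[:,:2]-[.5664,.1498];a=q@[-.0748,.9972];e=q@[-.9972,-.0748]
k=(a<-.02)&(a>-.135)&(abs(e)<.04)&(b[:,2]>.05)&(b[:,2]<.09); print("lid slope, z at hinge",np.polyfit(-a[k],b[k,2],1),k.sum())
s=b[(abs(b[:,0]-.55)<.06)&(abs(b[:,1]+.265)<.1)]
t=s[abs(s[:,2]-.024)<.004];print("stand",cv2.minAreaRect((t[:,:2]*1000).astype(np.float32)))
E
```

```text
[ 0.58721265 -0.13761225  0.25440509] 0.3504445767049013 [-0.08603536 -0.31181664  0.49148556]
pred lid hole px [[482.0565199  175.02991719]] pin top [[146.62860293 135.61271406]]
lid slope, z at hinge [0.08222299 0.05579893] 7480
stand ((549.8494262695312, -264.59271240234375), (56.90287780761719, 120.4269790649414), 14.151534080505371)
```

View pics/w2.png

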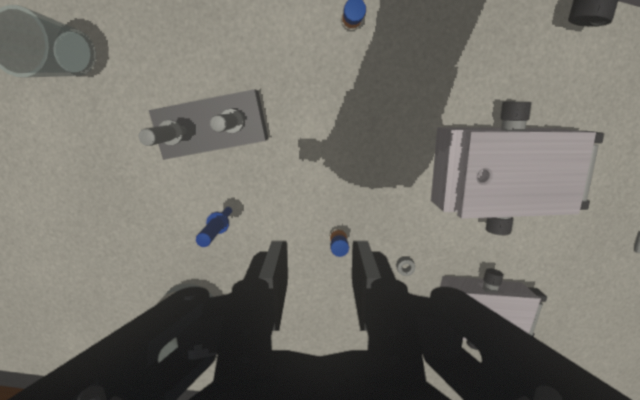

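The lid is down and ajar, with its hole at (484,176). The long pin is the taller, left one with its top at (149,136); the short pin's top is at (219,123). I'll turn the jaws across the stand.

>>> move_arm:
  moves:
    - [36,0,0,0,0,0,0.175]
    - [36,0,0,0,0,0,0.175]
    - [36,0,0,0,0,0,0.175]
    - [36,0,0,0,0,0,0.175]
    - [36,0,0,0,0,0,0.175]
    - [36,0,0,0,0,0,0.175]
    - [36,0,0,0,0,0,0.175]
    - [36,0,0,0,0,0,0.175]

```text
time_s: 8.2
eef_pos: [0.5872, -0.138, 0.2543]
orientation: [[-0.237, 0.972, 0.0], [0.972, 0.237, 0.0], [0.0, 0.0, -1.0]]
ft_force: [-0.1, -0.2, -0.0]
gripper_width: 0.424
```

```bash
python3 - <<'E'
from h import *
o=sensors.get_obs();print(o["eef_pos"],o["q"].round(1),o["orientation"].round(3).tolist(),o["gripper_width"])
c=np.load("w2.npz",allow_pickle=True)["c"].item();print("pin top",onplane(149,136,.102,c),"lid hole",onplane(484,176,.064,c))
print(togo([.557,-.293,.20]))
E
```

```text
[ 0.5871956  -0.13797089  0.25434407] [-13.2  13.2  22.   98.8   0.   63.1] [[-0.237, 0.972, 0.0], [0.972, 0.237, 0.0], [0.0, 0.0, -1.0]] 0.4243165456404087
pin top [ 0.55620203 -0.29086712  0.102     ] lid hole [0.57634596 0.03225809 0.064     ]
[-143.5  -66.1   54.3]
```

>>> move_arm:
  moves:
    - [36,-23,-10,10,0,0,0]
    - [36,-30,-14,12,0,0,0]
    - [36,-30,-14,12,0,0,0]
    - [36,-30,-14,10,0,0,0]
    - [36,-20,-10,6,0,0,0]
    - [36,-10,-4,4,0,0,0]
    - [36,0,0,0,0,0,0]
    - [36,0,0,0,0,0,0]

```text
time_s: 9.2
eef_pos: [0.5582, -0.2919, 0.2008]
orientation: [[-0.243, 0.97, 0.0], [0.97, 0.243, -0.0], [-0.0, 0.0, -1.0]]
ft_force: [-0.2, -0.4, 0.4]
gripper_width: 0.418
```

```bash
python3 - <<'E'
from h import *
o=sensors.get_obs();c=eyes.camera_params("wrist");p,d=eyes.read_camera("wrist");cv2.imwrite("pics/w3.png",p[:,:,::-1])
np.savez("w3.npz",p=p,d=d,c=c)
print(o["eef_pos"],o["gripper_width"]);W=cloud(p,d,c);b=W.reshape(-1,3)
for z in (.034,.06,.102): print(z,"pred pin px",proj([.557,-.293,z],c))
s=b[(abs(b[:,0]-.557)<.025)&(abs(b[:,1]+.293)<.025)]
for lo,hi in((.06,.08),(.08,.098),(.099,.106)):
  k=s[(s[:,2]>lo)&(s[:,2]<hi)]; print(lo,len(k),k.mean(0) if len(k) else 0,k.min(0),k.max(0))
E
```

```text
[ 0.55823999 -0.29194903  0.20076299] 0.4176819311554184
0.034 pred pin px [[316.80584765 180.74542795]]
0.06 pred pin px [[316.59678482 187.37120876]]
0.102 pred pin px [[316.17163269 200.8572378 ]]
0.06 95 [ 0.55610573 -0.28747441  0.07052263] [ 0.5495593  -0.29540986  0.06056913] [ 0.56495402 -0.28525582  0.07989628]
0.08 105 [ 0.55596254 -0.28729648  0.08922152] [ 0.54958807 -0.2948479   0.08017198] [ 0.56422719 -0.2854129   0.097927  ]
0.099 325 [ 0.55714409 -0.29277656  0.1019084 ] [ 0.54962006 -0.30040584  0.09913259] [ 0.56488714 -0.28562188  0.10357108]
```

View pics/w3.png

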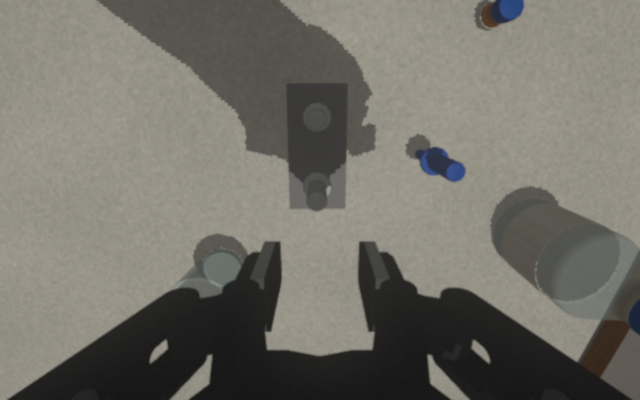

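The pin stands upright between the jaws with its top at (316,200) px, and its centre measures (0.557,−0.293). I'll descend and grip.

>>> move_arm:
  moves:
    - [36,-0.6,-1.3,25,0,0,0]
    - [36,0,0,35,0,0,0]
    - [36,0,0,35,0,0,0]
    - [36,0,0,25,0,0,0]
    - [36,0,0,15,0,0,0]
    - [36,0,0,6,0,0,0]
    - [36,0,0,0,0,0,0]
    - [0,0,0,0,0,0,0]

```text
time_s: 10.25
eef_pos: [0.5573, -0.2938, 0.0605]
orientation: [[-0.243, 0.97, 0.001], [0.97, 0.243, -0.001], [-0.001, 0.001, -1.0]]
ft_force: [0.5, 0.1, -0.9]
gripper_width: 0.219
```

>>> move_arm:
  moves:
    - [0,0,0,0,0,0,0]
    - [0,0,0,0,0,0,0]
    - [0,0,0,0,0,0,0]
    - [0,0,0,0,0,0,0]
    - [0,0,0,-5,0,0,0]
    - [0,0,0,-15,0,0,0]
    - [0,0,0,-25,0,0,0]
    - [0,0,0,-35,0,0,0]

```text
time_s: 11.25
eef_pos: [0.5563, -0.2934, 0.1402]
orientation: [[-0.243, 0.97, -0.001], [0.97, 0.243, 0.001], [0.001, -0.001, -1.0]]
ft_force: [0.4, 0.3, -0.2]
gripper_width: 0.175
```

>>> move_arm:
  moves:
    - [0,0,0,-35,0,0,0]
    - [0,10,3,-12,0,0,0]
    - [0,40,12,0,0,0,0]
    - [0,55,17,0,0,0,0]
    - [0,55,17,0,0,0,0]
    - [0,55,18,0,0,0,0]
    - [0,50,16,0,0,0,0]
    - [0,30,9,0,0,0,0]

```text
time_s: 12.25
eef_pos: [0.5738, 0.0179, 0.1856]
orientation: [[-0.245, 0.97, -0.001], [0.97, 0.245, 0.0], [0.001, -0.001, -1.0]]
ft_force: [0.1, -0.2, -0.6]
gripper_width: 0.174
```

>>> move_arm:
  moves:
    - [0,14,5,8,0,0,0]
    - [0,0,0,10,0,0,0]
    - [0,0,0,9,0,0,0]
    - [0,0,0,4,0,0,0]
    - [0,0,0,0,0,0,0]
    - [0,0,0,0,0,0,0]
    - [0,0,0,0,0,0,0]
    - [0,0,0,0,0,0,0]

```text
time_s: 13.25
eef_pos: [0.576, 0.0297, 0.1556]
orientation: [[-0.243, 0.97, 0.0], [0.97, 0.243, 0.0], [-0.0, 0.0, -1.0]]
ft_force: [0.1, -0.2, -0.9]
gripper_width: 0.17
```

```bash
python3 - <<'E'
from h import *
o=sensors.get_obs();c=eyes.camera_params("wrist");p,d=eyes.read_camera("wrist");cv2.imwrite("pics/w4.png",cv2.resize(p[100:350,170:470,::-1],None,fx=2.4,fy=2.4,interpolation=3))
np.savez("w4.npz",p=p,d=d,c=c)
R=o["orientation"];print(o["eef_pos"],R.round(4).tolist(),o["gripper_width"])
print("hole",proj([.5756,.0304,.0637],c),"tip if straight",proj(o["eef_pos"]+R@[0,0,.0563],c),"flange under",proj(o["eef_pos"]+R@[0,0,.0113],c),togo([.5756,.0304,.15]))
E
```

```text
[0.57599039 0.02968575 0.15556647] [[-0.2425, 0.9701, 0.0004], [0.9701, 0.2425, 0.0], [-0.0, 0.0004, -1.0]] 0.1701894737453759
hole [[317.78355265 201.5706057 ]] tip if straight [[317.89753623 218.71332499]] flange under [[317.50666033 248.47624359]] [ 0.8 -0.2  5.5]
```

View pics/w4.png

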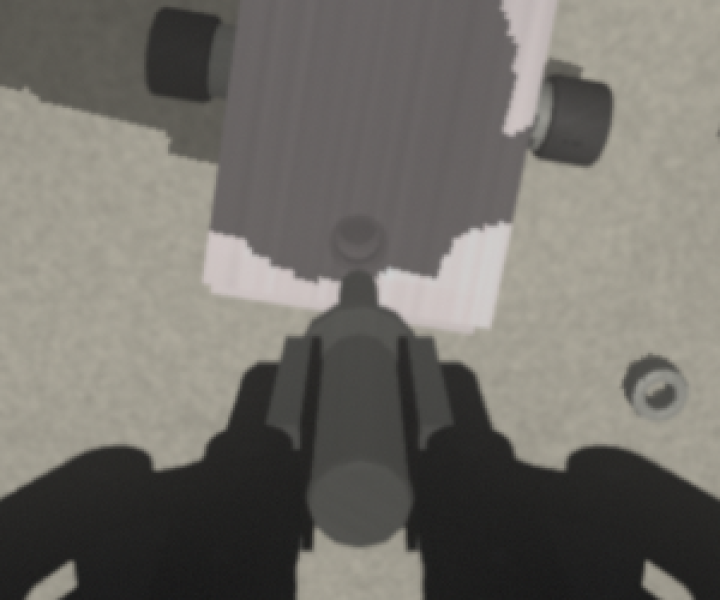

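Tip at about (319,219) px lines up laterally with the lid hole at (319,199), and the fore-aft distance fits the calibration. I'll lower in stages and watch the force.

>>> move_arm:
  moves:
    - [0,1,0,10,0,0,0]
    - [0,0,0,12,0,0,0]
    - [0,0,0,8,0,0,0]
    - [0,0,0,5,0,0,0]
    - [0,0,0,4,0,0,0]
    - [0,0,0,4,0,0,0]
    - [0,0,0,4,0,0,0]
    - [0,0,0,0,0,0,0]

```text
time_s: 14.3
eef_pos: [0.5755, 0.0307, 0.1081]
orientation: [[-0.243, 0.97, -0.0], [0.97, 0.243, -0.0], [0.0, -0.0, -1.0]]
ft_force: [0.1, -0.2, -1.1]
gripper_width: 0.167
```

>>> move_arm:
  moves:
    - [0,0,0,3,0,0,0]
    - [0,0,0,3,0,0,0]
    - [0,0,0,3,0,0,0]
    - [0,0,0,3,0,0,0]
    - [0,0,0,3,0,0,0]
    - [0,0,0,3,0,0,0]
    - [0,0,0,3,0,0,0]
    - [0,0,0,0,0,0,0]

```text
time_s: 15.3
eef_pos: [0.5755, 0.0307, 0.087]
orientation: [[-0.243, 0.97, -0.0], [0.97, 0.243, -0.0], [0.0, -0.0, -1.0]]
ft_force: [0.0, -0.2, -1.2]
gripper_width: 0.17
```

Tip is about 14 mm deep in the base hole with no force. Next I bring the flange onto the lid.

>>> move_arm:
  moves:
    - [0,0,0,3,0,0,0]
    - [0,0,0,3,0,0,0]
    - [0,0,0,3,0,0,0]
    - [0,0,0,3,0,0,0]
    - [0,0,0,2,0,0,0]
    - [0,0,0,2,0,0,0]
    - [0,0,0,2,0,0,0]
    - [0,0,0,0,0,0,0]

```text
time_s: 16.3
eef_pos: [0.5758, 0.0305, 0.0694]
orientation: [[-0.242, 0.97, 0.0], [0.97, 0.242, -0.0], [-0.0, 0.0, -1.0]]
ft_force: [0.0, -2.4, 3.7]
gripper_width: 0.17
```

>>> move_arm:
  moves:
    - [0,0,0,1,0,0,0]
    - [0,0,0,1,0,0,0]
    - [0,0,0,1,0,0,0]
    - [0,0,0,1,0,0,0]
    - [0,0,0,1,0,0,0]
    - [0,0,0,0,0,0,0]
    - [0,0,0,0,0,0,0]
    - [0,0,0,0,0,0,0]

```text
time_s: 17.3
eef_pos: [0.5762, 0.0306, 0.0664]
orientation: [[-0.242, 0.97, 0.002], [0.97, 0.242, -0.0], [-0.001, 0.002, -1.0]]
ft_force: [-4.1, -3.0, 18.0]
gripper_width: 0.169
```

```bash
python3 - <<'E'
from h import *
for n in ("wrist","scene"):
    o=sensors.get_obs();c=eyes.camera_params(n);p,d=eyes.read_camera(n);b=cloud(p,d,c).reshape(-1,3)
    q=b[:,:2]-[.5664,.1498];a=q@[-.0748,.9972];e=q@[-.9972,-.0748]
    k=(a<-.01)&(a>-.1)&(abs(e)<.038)&(b[:,2]>.05)&(b[:,2]<.066); f=np.polyfit(-a[k],b[k,2],1);print(n,"slope",f,np.polyval(f,.12),k.sum())
    if n=="scene": cv2.imwrite("pics/s2.png",cv2.resize(p[110:310,130:500,::-1],None,fx=2.1,fy=2.1,interpolation=3))
print(o["time_s"],o["eef_pos"],o["ft_force"],o["wrist_torque"],o["gripper_width"])
E
```

```text
wrist slope [-0.00456819  0.05572918] 0.05518099849415333 34338
scene slope [-0.00532482  0.05457031] 0.05393133200957549 688
17.35 [0.57620583 0.03060875 0.06643933] [-4.08297848 -3.06850237 17.14641411] [-0.67279173  0.78510642  0.05149575] 0.17376987495304322
```

View pics/s2.png

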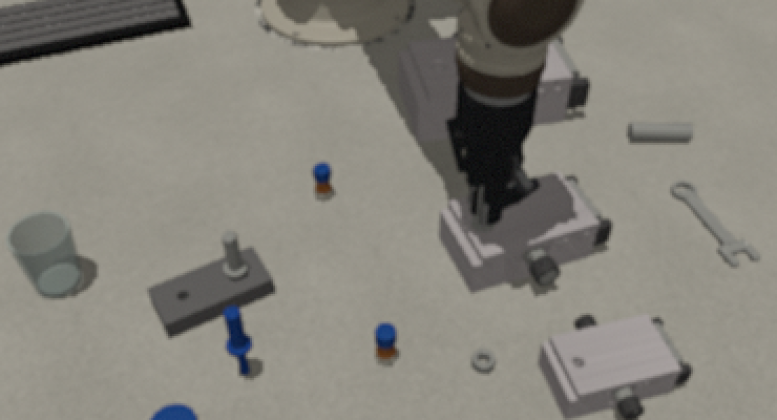

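The lid is flat and shut, with the pin held at the clamp at crop position (490,200). The short pin is still in the stand at (235,255), and the bystanders have not moved.

```bash
python3 -c "
from cell import arm
print(arm.sign_off())"
```

```text
the job is handed in; nothing more can be done
None
```

I swung the lid of the middle-sized clamp down, took the long pin from the stand, and pushed it through the lid hole into the lower half. I handed the job in at about 17.4 s, still gripping the pin and pressing it down.

**Last checks:**
- **Lid shut:** it measured flat, with a slope of about −0.005 rad and its top near 55 mm at the hole by the wrist camera. Shut is 55.5 mm. The scene camera read about 54 mm; that 1–2 mm gap is about what the calibration allows.
- **Pin seated:** the tool stood at 66.4 mm, against about 66.8 mm expected with the flange on the shut lid. The downward push was steady at about 17 N, and about 4 N shuts it. There was also a sideways force of about 5 N.
- **Grip:** the finger opening matched the pin's grip and stayed steady.
- **Everything else:** in the last picture the short pin was still in the stand, and the blue look-alike and the bystanders in view looked unmoved. I checked this by eye only.

No check failed.

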